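Raise the pot's bail and hang it on the spring weigher

ROBOT

A 6-joint arm with a two-finger parallel gripper is mounted at the origin on a cart in front of the work surface, level with it; the furniture and walls round the work are solid. World frame = base frame: x ahead of the robot, y to its left, z up, the work surface at z = 0. Lengths are in m, angles in rad, forces in N, time in s.
With the tool pointing down it reaches from about 0.3 to 0.775 m from the base axis. Payload 14.6 kg.
Tool frame: the origin (TCP) lies between the finger pads; the fingertips stand 19 mm ahead of it and the grasp point (between the pads) is the TCP; z points along the fingers, y is the direction in which the jaws open and shut (so a half turn about z gives the same grasp; the last joint's range is limited). The gripper opens to 94 mm and grips with 3 to 60 N. Pads are 16 mm wide; open, the fingers measure 119 mm over their backs; the gripper's body (75 mm by 177 mm) begins 78 mm behind the grasp point.
Start: joints at [-1.187, 0.3, 1.521, -0, 1.321, -0.067], TCP at [0.24, -0.495, 0.224] pointing down, gripper open.
Joint ranges: [-3.03, 3.03], [-0.79, 2.21], [0.23, 2.52], [-1.04, 4.18], [0, 3.07], [-2.55, 2.55]. Speed limits (rad/s): [2.22, 2.22, 2.57, 3.14, 3.14, 3.14].

INTERFACE

Orientations are given as [roll, pitch, yaw] about the fixed x, y, z axes, in that order (R = Rz(yaw) Ry(pitch) Rx(roll)).
In Python, from station import telemetry, vision, ctrl gives the robot as it stands. The module is installed in compiled form; this text tells all that it offers.
- The arm moves only by the shell command python3 -m creep 'ROWS' [FORCE]. ROWS is JSON, a list of rows, each a list of 3 entries, a list of its own where there are three numbers: the shift along the tool's x, y, z in units of 50 mm (1.0 is 50 mm), then the turn about the tool's z in units of 8 degrees (1.0 is 8 degrees), then the opening, from 0 (shut) to 1 (fully open). In form: [[[tx, ty, tz], twist, gripper], ...]. A call has 1 to 12 rows; each row is the pose to reach, as a shift and turn from the pose commanded when the call began, along the tool's axes at that moment; what a row does not reach only later rows make up. A row lasts 1/10 s, in which the tool goes at most 50 mm and 8.59 degrees, less where a joint would pass 70% of its speed; a pose out of reach is approached as far as the arm can. A call with a gripper value outside its range is refused whole. The fingers move at their own pace and stop on an object; FORCE is the grip in N (left out, the last holds). Time passes only in rows, so rows that repeat a pose let the fingers close. It gives the time, the measured TCP pose, the force and the opening at its end, in the units of the state.
- telemetry.get_obs(): the state, without advancing time (a new reading comes with each control period).
- vision.camera(name): name is "scene" or "top" or "wrist"; returns a dict with "img" (480x640x3 uint8, red, green, blue), "depth" (480x640 float32, m along the optical axis (not along the pixel's ray), 0 where there is no reading), "vertical_fov" (degrees; the focal length in pixels is half the picture's height over the tangent of half this angle, whatever the lens; pixels are square), "cx", "cy" (the principal point, pixels), "extrinsics" (4x4, takes a point from camera to world coordinates); the wrist camera has in their place "hand_eye" (4x4, takes a point from camera to tool coordinates, whose origin is the TCP and whose axes are the flange's). Camera axes: x right, y down, z forward; pixel columns grow to the right and rows downward; lengths in m; the calibration is good to about 2 mm. A picture is of the moment at which its call begins: read the wrist's pose just before it.
- ctrl.hand_in(): hands the job in, once; it reports no verdict.
The state is a dict: "time_s": time; "qpos": joint angles; "joint_vel": joint speeds; "tau": joint torques, N m; "ee_pos": TCP position; "eef_rot": TCP orientation; "force": force on the tool from outside, world axes, zero at the start; "moment": the same for the moment, N m; "grip_width": finger opening in m.
Only numpy, scipy, OpenCV 4.12 (cv2) and the standard library are available. Lean on these libraries where they do the work, as an engineer would, in place of code of your own. Each camera call takes 0.05 s, during which the arm holds its last target.

TASK

The lidded steel sample pot has finished in the heater block and must be weighed. Swing its folded wire bail up to upright while the pot stays down in its well, then draw the pot straight up out of the well by the bail and hang the bail in both prongs of the spring weigher's load hook. Let the weight down onto the hook slowly and let go only when the weigher carries the whole pot, so that the hook neither drops nor springs up and is never pushed down near its bottom stop; keep the pot level, do not force it against the block and leave the other things where they are.

Things in the scene. Friction and masses are not known exactly. Their poses are not given: they have to be found in the camera images.
- pot: Lidded steel pot, 68 mm diameter (lid 72), 97 mm high, 0.2 to 0.85 kg as filled (unknown). Origin: centre of its underside; z up. It stands 50 mm deep in a well with 2 mm play all round; only its bail can be taken. The bail's pivot axis runs parallel to the pot's y, 74 mm above the origin; the folded bail points along the pot's -x.
- bail (a joint): Bail angle about its two ears, rad: 0 folded level out along the pot's -x, pi/2 upright over the lid, end stop 2.0. Stiff pivots (about 0.025 N m) hold it where it is left. A U of 5 mm wire, 79 mm between its arms, with a straight cross bar 80 mm from the pivot axis.
- bail_grip (a point): Centre of the bail's cross bar, inside a black sleeve (34 mm long, 12 mm thick, turns freely on the wire, lies along the pot's y): pinch it here. Bare wire from 17 to 33 mm either side. Folded, it is 24 mm or more above the block's top and has 38 mm free towards the pot.
- heater_block: Fixed white and metal dry-block heater, 128 x 218 x 62 mm, origin at the centre of its underside, long side along its y, front panel at -x. Two round wells, 73 mm wide and 50 mm deep, lie 53 mm either side of its centre along y; one holds the pot, the other a beaker.
- weigher: Fixed spring weigher. Origin on the bench under the hook seat; x points from the prong tips to the column, y from prong to prong. Grey base plate, 15 mm high, x -68 to +148, y -58 to +58 mm; white column 72 mm wide, 34 mm deep, 262 mm high, centred at x +115 mm; the hook's carriage reaches forward to x +79 mm.
- hook_seat (a point): Where bail_grip lies when seated; unloaded 240 mm above the bench; axes as the weigher's. Two 6 mm prongs, 26 mm either side along y (46 mm gap for fingers), come from the column, 18 mm above seat level (their tops), dip 45 degrees into a trough under the seat and turn up into tips 21 mm before it (-x), tops 17 mm above it. They go between sleeve and bail arms.
- load_hook (a joint): How far the load hook has slid down its column, m: 0 unloaded, spring 180 N/m, lightly damped, bottom stop at 0.060. The pot alone pulls it down by 12 to 46 mm, depending on its filling. It must never pass 0.055 nor move faster than 0.05 m/s up or down.
- beaker: 100 ml beaker, 53 mm wide and 67 mm high, in the other well; to be left alone.
- timer: Small white bench timer, 60 x 68 x 21 mm; to be left alone.
- forceps: Steel forceps, 128 mm long, lying flat; to be left alone.
- petri_dish: Petri dish, 62 mm wide, 15 mm high; to be left alone.
- tape_roll: Roll of tape, 75 mm wide, 24 mm high; to be left alone.
- wash_bottle: White bottle with a screw cap, 66 mm wide, 153 mm high; to be left alone.
Mind the look-alikes: they are no part of the job. Leave any pink look-alike of the pot alone.

How it is judged:
By the outcome, as a careful person would: the job done as asked, in the order asked, and still so for the second after the job is handed in, with the robot touching nothing.
It also fails if it takes over 72 s, if anything falls off the work surface, if the arm or the gripper's body presses on something with over 40 N, if the wrist force passes 120 N, or if a joint passes its speed limit or range.

## Working session

There is one attempt and no reset: what is moved stays moved. The work goes in short steps, Python scripts to look and compute and a shell command to move; the robot and the scene stay as the last step left them, time stands still between calls to the robot, and variables do not carry over. Pictures are saved under pics/ and viewed, and the job is handed in when it is done.

```bash
mkdir -p pics; ls; cat > h.py <<'E'
import numpy as np, cv2
from station import telemetry, vision, ctrl
from scipy.spatial.transform import Rotation as R
def obs(): return telemetry.get_obs()
def pose(o):
    T=np.eye(4); T[:3,:3]=R.from_euler('xyz',o['eef_rot']).as_matrix(); T[:3,3]=o['ee_pos']; return T
def grab(name,save):
    o=obs(); c=vision.camera(name)
    T=np.array(c['extrinsics']) if 'extrinsics' in c else pose(o)@np.array(c['hand_eye'])
    f=240/np.tan(np.radians(c['vertical_fov'])/2)
    np.savez('pics/'+save+'.npz',img=c['img'],depth=c['depth'],T=T,f=f,cx=c['cx'],cy=c['cy'])
    cv2.imwrite('pics/'+save+'.png',c['img'][:,:,::-1])
class V:
    def __init__(s,save):
        d=np.load('pics/'+save+'.npz'); s.__dict__.update({k:d[k] for k in d.files})
    def pt(s,u,v,r=1,dep=None):
        if dep is None:
            p=s.depth[v-r:v+r+1,u-r:u+r+1]; p=p[p>0]; dep=np.median(p) if p.size else np.nan
        q=np.array([(u-s.cx)/s.f*dep,(v-s.cy)/s.f*dep,dep,1]); return (s.T@q)[:3]
    def ray(s,u,v,z):
        d=s.T[:3,:3]@np.array([(u-s.cx)/s.f,(v-s.cy)/s.f,1]); o=s.T[:3,3]; return o+d*(z-o[2])/d[2]
    def cloud(s):
        vv,uu=np.mgrid[0:480,0:640]; d=s.depth
        P=np.stack([(uu-s.cx)/s.f*d,(vv-s.cy)/s.f*d,d],-1)
        return P@s.T[:3,:3].T+s.T[:3,3]
    def proj(s,p):
        q=np.linalg.inv(s.T)@np.append(p,1); return q[0]/q[2]*s.f+s.cx,q[1]/q[2]*s.f+s.cy
    def crop(s,u0,v0,u1,v1,k,name):
        c=s.img[v0:v1,u0:u1,::-1]; cv2.imwrite('pics/'+name+'.png',cv2.resize(c,None,fx=k,fy=k,interpolation=cv2.INTER_CUBIC))
E
python3 - <<'E'
from h import *
o=obs(); print(o)
for n in ['scene','top','wrist']: grab(n,n+'0')
E
```

```text
pics
{'time_s': 0.0, 'qpos': array([-1.18661495e+00,  3.00456335e-01,  1.52157617e+00,  1.83671841e-05,
        1.32068710e+00, -6.65933436e-02]), 'joint_vel': array([ 0.00011262,  0.00142909, -0.0008738 , -0.00057675,  0.00114499,
       -0.00070975]), 'tau': array([ 1.38875846e-03, -5.31807160e+01, -3.52741778e+01,  7.08541065e-02,
        2.43660092e-02, -9.13317012e-05]), 'ee_pos': array([ 0.2395308 , -0.49483913,  0.22389649]), 'eef_rot': array([-3.14046938e+00, -9.27430806e-05,  4.50770109e-01]), 'force': array([ 1.1832341 ,  0.36236904, -0.19256349]), 'moment': array([-0.01410088, -0.01548427,  0.01890721]), 'grip_width': 0.09390482178879318}
```

View pics/scene0.png

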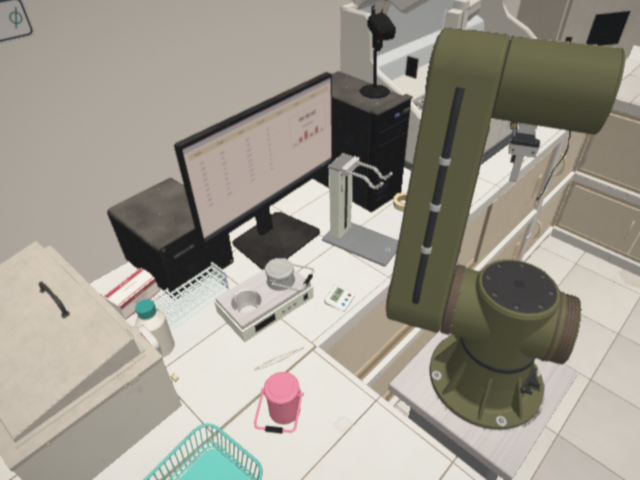

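View pics/top0.png

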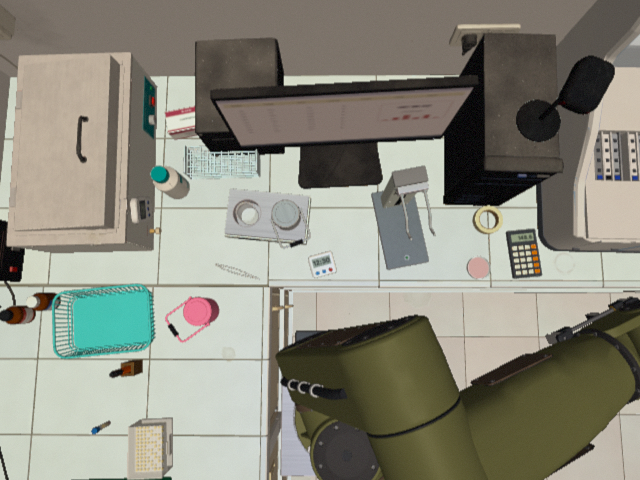

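View pics/wrist0.png

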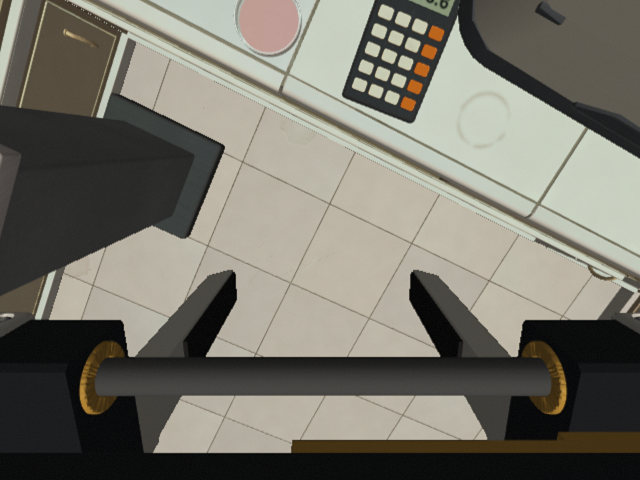

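```bash
python3 - <<'E'
from h import *
t=V('top0'); t.crop(215,175,325,260,7,'c1'); t.crop(365,160,445,280,5,'c2')
s=V('scene0'); s.crop(205,245,325,345,6,'c3'); s.crop(310,140,410,270,4,'c4')
E
```

```text
(no output)
```

View pics/c1.png

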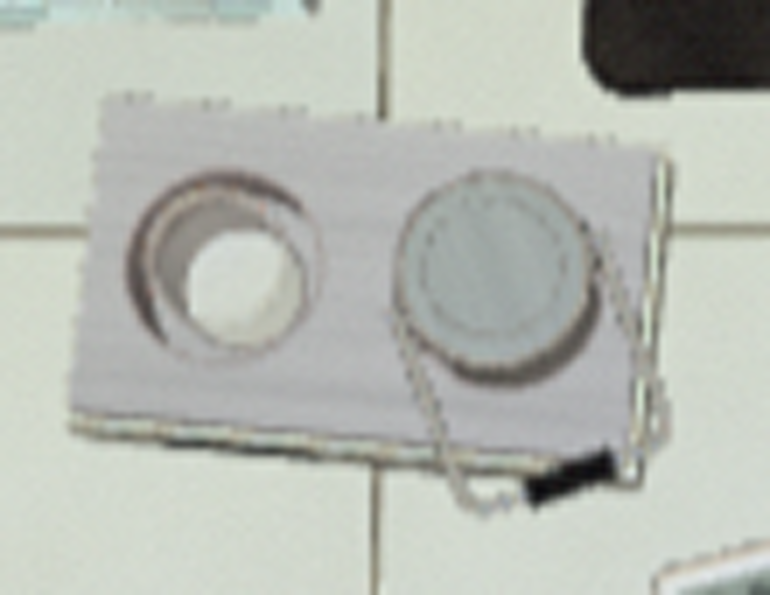

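View pics/c2.png

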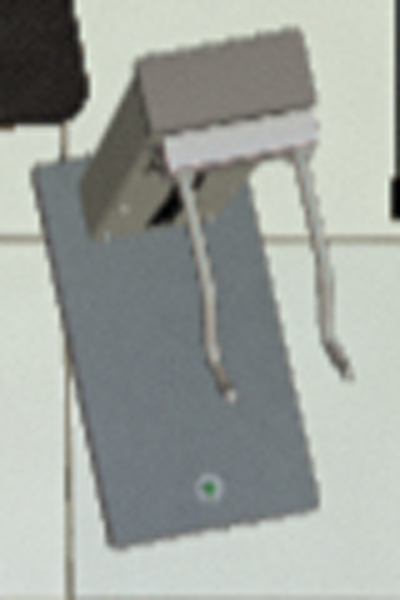

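View pics/c3.png

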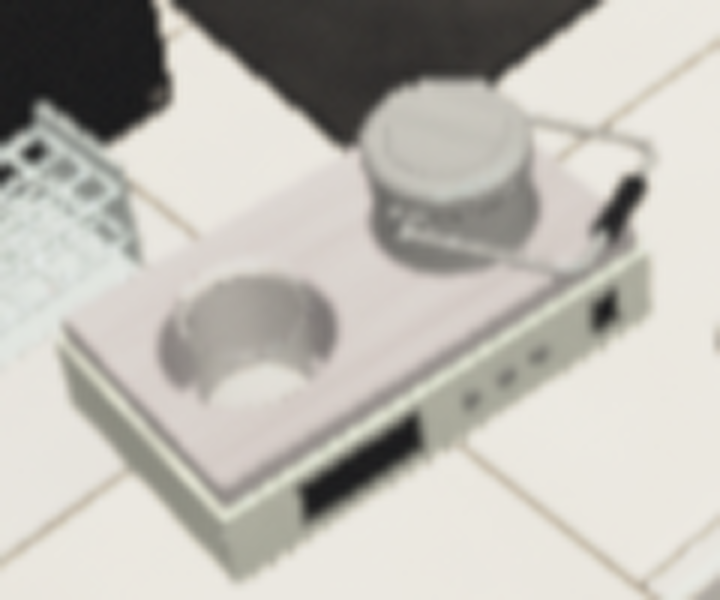

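View pics/c4.png

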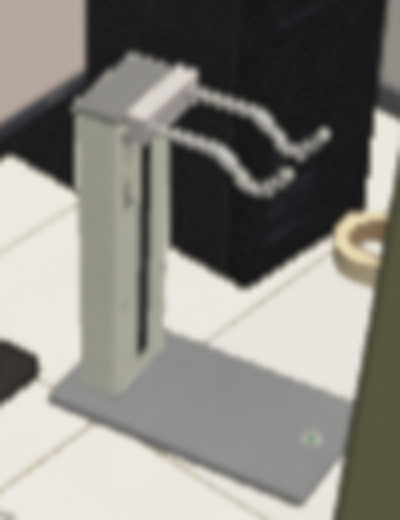

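```bash
python3 - <<'E'
from h import *
np.set_printoptions(precision=4,suppress=True)
t=V('top0'); P=t.cloud()
c1=lambda x,y:(215+x/7-.43,175+y/7-.43)
print('sleeve',t.ray(*c1(570,477),.086),t.pt(296,243))
print('sleeve ends',t.ray(*c1(530,492),.086),t.ray(*c1(612,463),.086))
print('lid',t.ray(*c1(493,270),.109),t.pt(285,213))
# block top points
print('block corners',[t.ray(*c1(*q),.062) for q in[(105,95),(665,150),(70,412),(632,475)]])
m=(abs(P[...,2]-.109)<.008); m[:195]=0;m[235:]=0;m[:,:265]=0;m[:,312:]=0
print('lidmean',P[m].mean(0),m.sum())
from scipy import optimize
c2=lambda x,y:(365+x/5-.4,160+y/5-.4)
for q in [(35,165),(110,548),(318,505),(248,190)]: print('base',t.ray(*c2(*q),.015))
for q in [(232,395),(348,376)]: print('tip',t.ray(*c2(*q),.255),t.pt(*[int(round(a)) for a in c2(*q)]))
for q in [(182,175),(300,155)]: print('root',t.ray(*c2(*q),.255))
m=(P[...,2]>.2)&(P[...,2]<.32);m[:155]=0;m[285:]=0;m[:,:370]=0;m[:,445:]=0
vs,us=np.where(m); print(len(vs)); 
for z in [.21,.225,.235,.245,.255,.262]:
    mm=m&(abs(P[...,2]-z)<.004); q=P[mm]; print(z,len(q), q.min(0) if len(q) else'', q.max(0) if len(q) else '')
E
```

```text
sleeve [0.4446 0.1183 0.086 ] [0.4421 0.1173 0.1001]
sleeve ends [0.4391 0.1328 0.086 ] [0.4497 0.103  0.086 ]
lid [0.5168 0.145  0.109 ] [0.5167 0.1448 0.1113]
block corners [array([0.5932, 0.2973, 0.062 ]), array([0.5716, 0.0853, 0.062 ]), array([0.4721, 0.307 , 0.062 ]), array([0.4483, 0.097 , 0.062 ])]
lidmean [0.5176 0.1451 0.1083] 617
base [ 0.5916 -0.0825  0.015 ]
base [ 0.3819 -0.1199  0.015 ]
base [ 0.405  -0.2316  0.015 ]
base [ 0.5774 -0.1985  0.015 ]
tip [ 0.4323 -0.1436  0.255 ] [ 0.4321 -0.1444  0.2504]
tip [ 0.4406 -0.194   0.255 ] [ 0.4754 -0.2512  0.0064]
root [ 0.53  -0.124  0.255]
root [ 0.5388 -0.176   0.255 ]
1168
0.21 9 [ 0.5488 -0.1176  0.2064] [ 0.5701 -0.1065  0.2118]
0.225 10 [ 0.5482 -0.1159  0.2226] [ 0.5723 -0.1064  0.2288]
0.235 44 [ 0.445  -0.1937  0.231 ] [ 0.5801 -0.1052  0.2388]
0.245 57 [ 0.4391 -0.1941  0.2414] [ 0.5717 -0.106   0.2489]
0.255 228 [ 0.4316 -0.1956  0.251 ] [ 0.5957 -0.1046  0.259 ]
0.262 753 [ 0.4308 -0.195   0.258 ] [ 0.5957 -0.1041  0.266 ]
```

```bash
cat >> h.py <<'E'
def go(x,y,z,yawdeg,o=None):
    o=o or obs(); T=pose(o); d=T[:3,:3].T@(np.array([x,y,z])-o['ee_pos'])/.05
    dy=(yawdeg-np.degrees(o['eef_rot'][2])+180)%360-180
    print('units',np.round(d,3),'twist(tool z)',round(-dy/8,3))
E
python3 - <<'E'
from h import *
np.set_printoptions(precision=4,suppress=True)
for n in ['top0','scene0']:
    P=V(n).cloud(); 
    for y in np.arange(-.35,.45,.1):
        m=(P[...,2]>.2)&(P[...,2]<.7)&(abs(P[...,1]-y)<.05)&(P[...,0]<.9)&(P[...,0]>.42)
        q=P[m]
        if len(q)>5: i=q[:,0].argmin(); print(n,round(y,2),'minx',np.percentile(q[:,0],1),'z',q[i,2],'maxz',np.percentile(q[:,2],99))
c=vision.camera('wrist'); print(c['hand_eye'],c['vertical_fov'])
print(obs()['time_s'])
go(.40,.06,.36,110)
E
```

```text
top0 -0.35 minx 0.5555811384212261 z 0.3261169106541022 maxz 0.5602777318127696
top0 -0.25 minx 0.5605014480544237 z 0.3535638031255939 maxz 0.43989093059457945
top0 -0.15 minx 0.4518057744914342 z 0.25982157237029857 maxz 0.44113634186824663
top0 -0.05 minx 0.6830685893379213 z 0.3141880853503721 maxz 0.44112228076064247
top0 0.05 minx 0.6779781385375553 z 0.4186900698259982 maxz 0.4410554090519003
top0 0.15 minx 0.672855971712944 z 0.217457376626236 maxz 0.441174280761455
top0 0.25 minx 0.6702232935099618 z 0.40648888455559007 maxz 0.44075672286698436
top0 0.35 minx 0.6999582781420394 z 0.20088970603327438 maxz 0.20473710543590304
scene0 -0.35 minx 0.5528021260643505 z 0.3515527788185868 maxz 0.5560326566092018
scene0 -0.25 minx 0.5576282131323234 z 0.3517456904495553 maxz 0.43637459977229925
scene0 -0.15 minx 0.44656742020455165 z 0.25106197719152445 maxz 0.4381250461398947
scene0 -0.05 minx 0.6800358199444798 z 0.20501965554146684 maxz 0.4382384269924669
scene0 0.05 minx 0.6748970845498171 z 0.2025539359893933 maxz 0.43830785806455735
scene0 0.15 minx 0.6694550574340636 z 0.2716970331226619 maxz 0.43879671862494496
scene0 0.25 minx 0.6665331497970386 z 0.20873416432401426 maxz 0.43857604885544366
scene0 0.35 minx 0.6968279673681452 z 0.2008254140948902 maxz 0.20268848547594287
[[ 0.0001 -0.9673 -0.2537  0.0735]
 [ 1.      0.0003 -0.0007 -0.0017]
 [ 0.0008 -0.2537  0.9673 -0.1605]
 [ 0.      0.      0.      1.    ]] 68.25882967692912
0.2
units [ 7.724 -8.594 -2.712] twist(tool z) -10.521
```

```bash
python3 -m creep '[[[0.2,-0.2,-0.5],-0.3,1],[[0.8,-0.9,-1.2],-1.2,1],[[1.5,-1.7,-2],-2,1],[[2.2,-2.5,-2.7],-3,1],[[3,-3.3,-2.7],-4,1],[[3.7,-4.1,-2.7],-5,1],[[4.4,-4.9,-2.7],-6,1],[[5.1,-5.7,-2.7],-7,0.7],[[5.9,-6.6,-2.7],-8,0.5],[[6.7,-7.4,-2.7],-9,0.5],[[7.4,-8.2,-2.7],-10,0.5],[[7.7,-8.6,-2.7],-10.5,0.5]]' 10
python3 - <<'E'
from h import *
print(obs()['ee_pos'],obs()['eef_rot']); grab('wrist','w1'); print(obs()['time_s'])
E
```

```text
time_s: 1.4
ee_pos: [0.3874, 0.0195, 0.3595]
eef_rot: [3.141, 0.0, 1.922]
force: [1.0, -0.4, -0.8]
grip_width: 0.0572
[0.38740193 0.01951177 0.35954494] [3.14098850e+00 2.89256763e-04 1.92225331e+00]
1.45
```

View pics/w1.png

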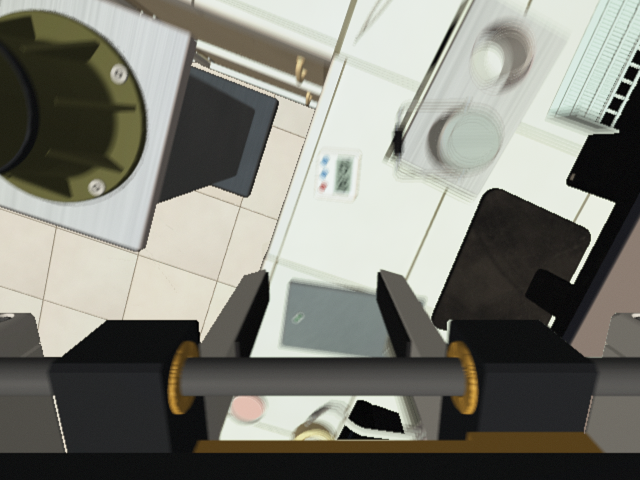

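```bash
python3 - <<'E'
from h import *
go(.44,.06,.28,110)
E
```

```text
units [0.281 1.211 1.587] twist(tool z) 0.078
```

```bash
python3 -m creep '[[[-0.1,0.3,0.6],0,0.35],[[-0.3,0.7,1.3],0,0.35],[[-0.3,0.75,1.6],0,0.35],[[-0.3,0.75,1.6],0,0.35],[[-0.3,0.75,1.6],0,0.35],[[-0.3,0.75,1.6],0,0.35]]'
python3 - <<'E'
from h import *
print(obs()['ee_pos'],obs()['eef_rot'],obs()['joint_vel']); grab('wrist','w2'); print(obs()['time_s'])
V('w2').crop(280,60,560,270,2.8,'w2c')
E
```

```text
time_s: 2.05
ee_pos: [0.4279, 0.0159, 0.2807]
eef_rot: [3.14, 0.001, 1.917]
force: [-0.3, -0.7, 0.1]
grip_width: 0.033
[0.42793745 0.01589032 0.28068066] [3.13968376e+00 7.92735030e-04 1.91668862e+00] [ 0.00062576 -0.0042182   0.00169448 -0.00062683 -0.0053909   0.0006571 ]
2.1
```

View pics/w2.png

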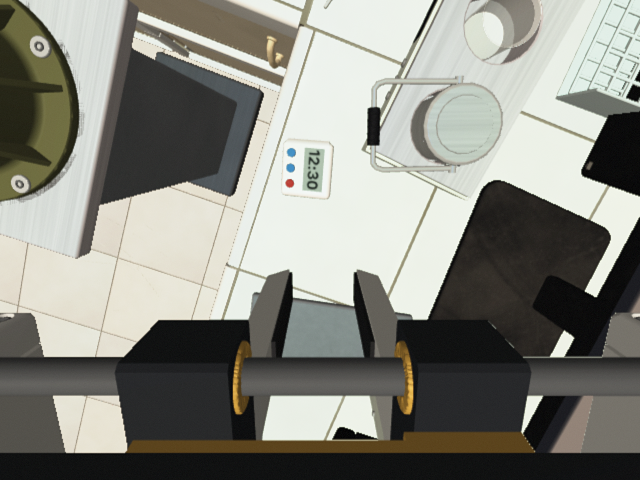

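View pics/w2c.png

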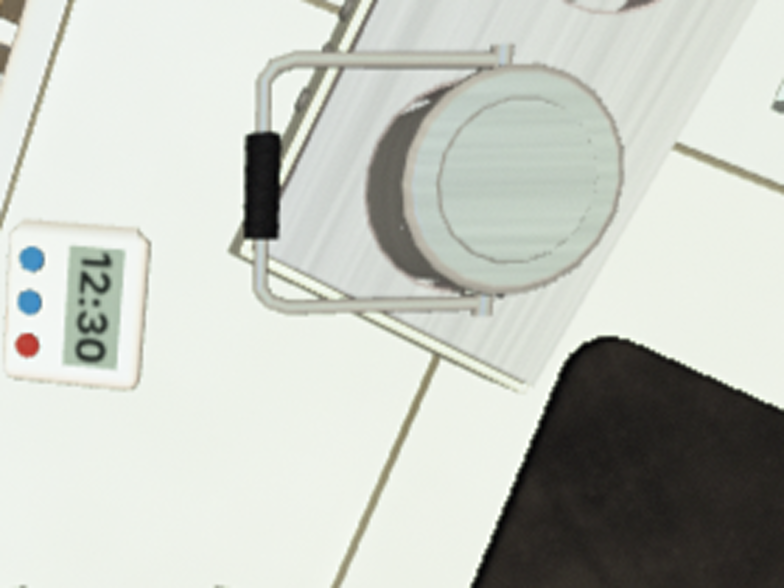

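```bash
python3 - <<'E'
from h import *
np.set_printoptions(precision=4,suppress=True)
w=V('w2'); c=lambda x,y:(280+x/2.8-.32,60+y/2.8-.32)
for z in (.086,.092): 
  a,b,m=w.ray(*c(263,133),z),w.ray(*c(262,239),z),w.ray(*c(262,186),z)
  print('sleeve',m,np.linalg.norm(a-b),'yaw',np.degrees(np.arctan2(*(a-b)[[0,1]]*[-1,1]))) 
print('depth',w.pt(373,126),w.pt(373,110),w.pt(373,140))
a,b=w.ray(*c(503,56),.086),w.ray(*c(485,303),.086); print('ears',a,b,(a+b)/2,np.linalg.norm(a-b))
a,b=w.ray(*c(268,75),.086),w.ray(*c(268,295),.086); print('corners',a,b)
l=w.ray(*c(514,179),.109); print('lid',l,w.pt(463,124),'wire',w.pt(378,87),w.pt(411,82))
P=w.cloud(); q=P[(abs(P[...,2]-.109)<.004)]; print(q.mean(0),len(q))
bl=(P[...,2]>.05)&(P[...,2]<.07); q=P[bl]; print('blocktop z',np.median(q[:,2]))
t=P[250:,:,:]
E
```

```text
sleeve [0.4421 0.1201 0.086 ] 0.034621526338583 yaw 21.343157232698744
sleeve [0.4414 0.1195 0.092 ] 0.034036596761135 yaw 21.3431572326987
depth [0.4402 0.1187 0.1009] [0.435  0.1316 0.1006] [0.4449 0.1072 0.1004]
ears [0.502  0.1854 0.086 ] [0.5307 0.1102 0.086 ] [0.5163 0.1478 0.086 ] 0.08049575382029223
corners [0.4308 0.1535 0.086 ] [0.4577 0.0868 0.086 ]
lid [0.5145 0.1472 0.109 ] [0.5141 0.1467 0.1097] wire [0.4324 0.152  0.0959] [0.4594 0.1667 0.0928]
[0.5144 0.1448 0.1089] 5092
blocktop z 0.062053555175191566
```

```bash
python3 - <<'E'
from h import *
go(.4402,.119,.15,111); go(.4402,.119,.094,111)
E
```

```text
units [1.859 0.925 2.613] twist(tool z) -0.148
units [1.86  0.922 3.733] twist(tool z) -0.148
```

```bash
python3 -m creep '[[[0.5,0.3,0.2],-0.15,0.35],[[1.2,0.6,0.7],-0.15,0.35],[[1.7,0.85,1.4],-0.15,0.35],[[1.86,0.92,2],-0.15,0.35],[[1.86,0.92,2.3],-0.15,0.35],[[1.86,0.92,2.3],-0.15,0.35],[[1.86,0.92,2.3],-0.15,0.35]]'
python3 - <<'E'
from h import *
print(obs()['ee_pos'],obs()['eef_rot']); grab('wrist','w3'); grab('scene','s3'); print(obs()['time_s'])
V('s3').crop(180,220,340,340,5,'s3c')
E
```

```text
time_s: 2.8
ee_pos: [0.44, 0.119, 0.1656]
eef_rot: [3.14, 0.0, 1.938]
force: [0.6, -0.0, 0.7]
grip_width: 0.033
[0.43999546 0.1190252  0.16557748] [3.14015849e+00 2.63580591e-04 1.93759623e+00]
2.9
```

View pics/w3.png

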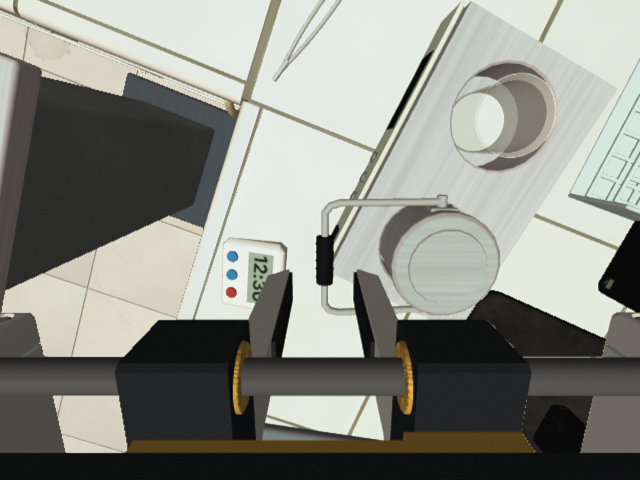

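View pics/s3c.png

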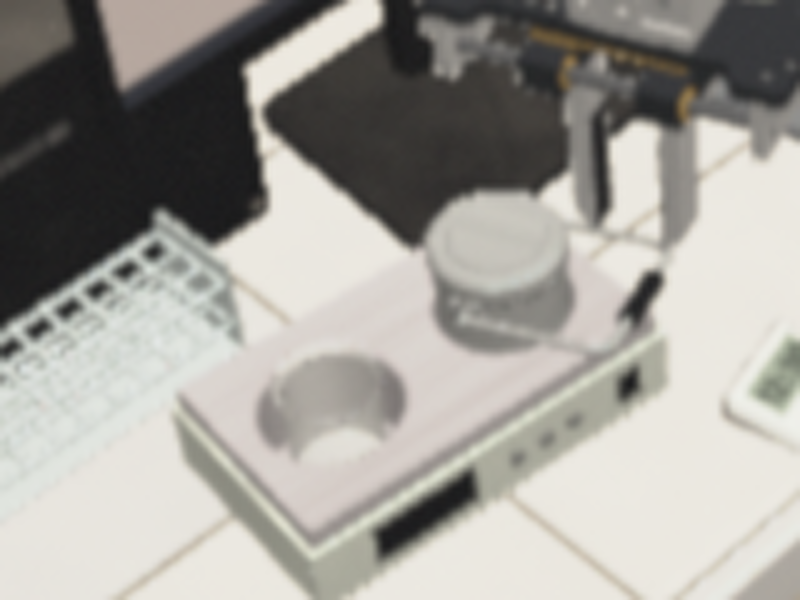

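```bash
python3 - <<'E'
from h import *
np.set_printoptions(precision=4,suppress=True)
w=V('w3'); w.crop(280,180,400,330,4,'w3c')
print(w.pt(324,245),w.pt(324,260),w.pt(324,275),w.pt(325,220,0),w.pt(324,300,0))
m=(w.img.sum(-1)<150);P=w.cloud()
m&=(P[...,2]>.085)&(P[...,2]<.11); m[:225]=0;m[300:]=0;m[:,:300]=0;m[:,345:]=0
print(P[m].mean(0),P[m].min(0),P[m].max(0),m.sum())
T=pose(obs()); print(T[:3,:3].T@(P[m].mean(0)-T[:3,3]))
vs,us=np.where(m);print(us.min(),us.max(),vs.min(),vs.max())
E
```

```text
[0.4366 0.1302 0.1007] [0.4404 0.1204 0.1004] [0.4442 0.1105 0.1007] [0.4315 0.1453 0.0964] [0.4515 0.0917 0.0966]
[0.4409 0.1202 0.0993] [0.4305 0.1027 0.0918] [0.4512 0.1365 0.1017] 770
[0.001  0.0009 0.0666]
316 333 235 284
```

View pics/w3c.png

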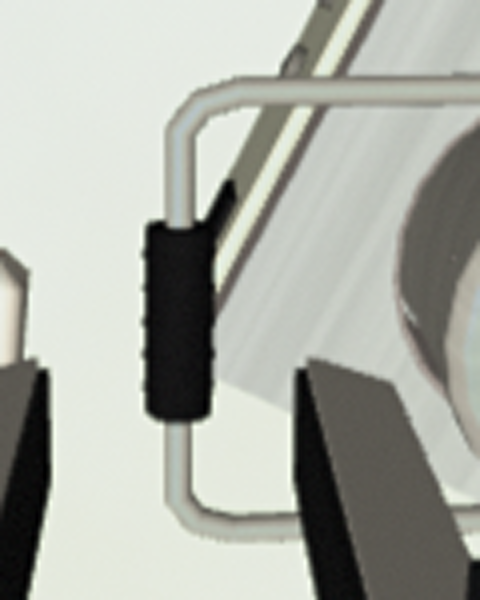

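```bash
python3 -m creep '[[[0.02,0.01,0.3],0,0.35],[[0.02,0.01,0.7],0,0.35],[[0.02,0.01,1.1],0,0.35],[[0.02,0.01,1.35],0,0.35],[[0.02,0.01,1.42],0,0.35],[[0.02,0.01,1.42],0,0.25],[[0.02,0.01,1.42],0,0.2],[[0.02,0.01,1.42],0,0.15],[[0.02,0.01,1.42],0,0.1],[[0.02,0.01,1.42],0,0.05],[[0.02,0.01,1.42],0,0.0]]' 12
python3 - <<'E'
from h import *
o=obs();print(o['ee_pos'],o['eef_rot'],o['force'],o['grip_width'])
E
```

```text
time_s: 4.0
ee_pos: [0.4399, 0.1203, 0.0936]
eef_rot: [3.141, 0.0, 1.938]
force: [2.3, 1.3, -0.7]
grip_width: 0.0115
[0.43990292 0.1202623  0.09359753] [3.14078969e+00 9.99354097e-05 1.93775912e+00] [ 2.29767382  1.28774925 -0.69615183] 0.011529245510328445
```

```bash
python3 -m creep '[[[0,0,0],0,0],[[0,0.02,-0.12],0,0],[[0,0.05,-0.25],0,0],[[0,0.09,-0.38],0,0],[[0,0.14,-0.5],0,0],[[0,0.2,-0.63],0,0],[[0,0.28,-0.74],0,0],[[0,0.36,-0.85],0,0],[[0,0.36,-0.85],0,0]]' 30
python3 - <<'E'
from h import *
o=obs();print(o['ee_pos'],o['eef_rot'],o['force'],o['grip_width'])
E
```

```text
time_s: 4.9
ee_pos: [0.457, 0.1268, 0.1365]
eef_rot: [3.141, 0.0, 1.938]
force: [-0.0, -0.9, 1.1]
grip_width: 0.011
[0.45696781 0.12677299 0.13654925] [3.14099629e+00 2.16519793e-04 1.93787493e+00] [-0.04365918 -0.87174818  1.0605298 ] 0.010972075142520884
```

```bash
python3 -m creep '[[[0,0.1,-0.1],0,0],[[0,0.2,-0.2],0,0],[[0,0.31,-0.28],0,0],[[0,0.43,-0.36],0,0],[[0,0.55,-0.42],0,0],[[0,0.68,-0.48],0,0],[[0,0.68,-0.48],0,0]]'
python3 - <<'E'
from h import *
o=obs();print(o['ee_pos'],o['eef_rot'],o['force'],o['moment'],o['grip_width'])
grab('scene','s4'); grab('wrist','w4'); V('s4').crop(180,220,340,340,5,'s4c')
E
```

```text
time_s: 5.6
ee_pos: [0.4895, 0.1392, 0.1613]
eef_rot: [3.139, 0.001, 1.938]
force: [-4.2, -2.7, 12.7]
grip_width: 0.0109
[0.48951721 0.13918295 0.16125151] [3.13930645e+00 5.82738679e-04 1.93793960e+00] [-4.2262047  -2.71274645 12.72907823] [-0.57976584  0.60878574 -0.04670902] 0.01094966640985873
```

View pics/s4c.png

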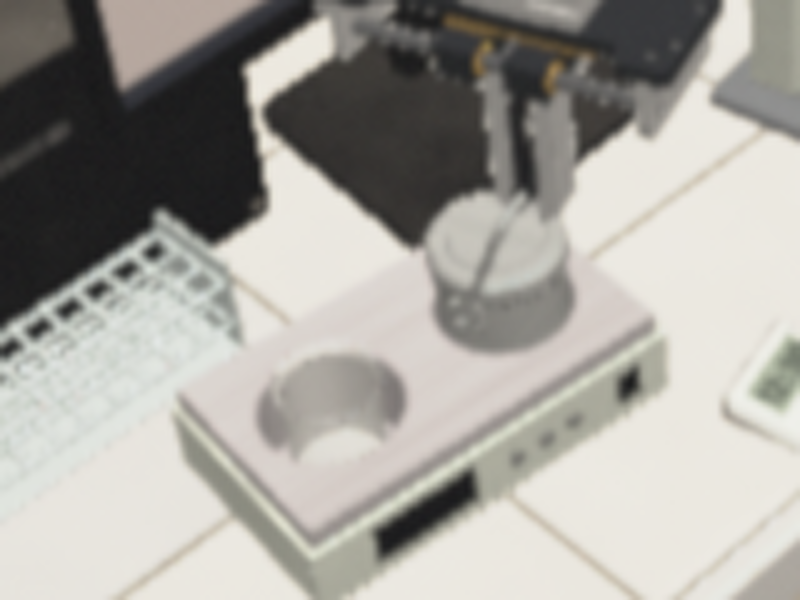

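View pics/w4.png

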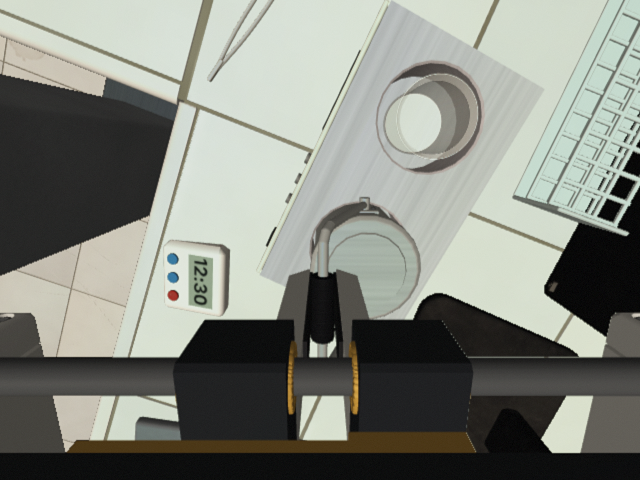

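```bash
python3 -m creep '[[[0,0,-0.02],0,0],[[0,-0.0,-0.03],0,0],[[0,-0.0,-0.03],0,0]]'
python3 - <<'E'
from h import *
o=obs();print(o['ee_pos'],o['eef_rot'],o['force'],o['moment'],o['grip_width'])
E
```

```text
time_s: 6.0
ee_pos: [0.4883, 0.1389, 0.1612]
eef_rot: [-3.142, -0.0, 1.938]
force: [0.9, -0.5, -1.3]
grip_width: 0.0111
[0.48832565 0.13893294 0.16118085] [-3.14152651e+00 -7.28393326e-05  1.93780337e+00] [ 0.86914736 -0.4902574  -1.28479157] [-0.18296647 -0.30055645 -0.00783566] 0.011132634749795464
```

```bash
python3 - <<'E'
import numpy as np
from scipy.optimize import least_squares
p=np.array([[.4538,.0936],[.4721,.1365],[.50565,.1612]])
f=lambda c:np.hypot(p[:,0]-c[0],p[:,1]-c[1])-.08
r=least_squares(f,[.53,.086]);print(r.x,r.fun)
g=lambda c:np.hypot(p[:,0]-c[0],p[:,1]-c[1])-c[2]
r2=least_squares(g,[.53,.086,.08]);print(r2.x)
for pt in [(.5145,.1467),(.5155,.146),(.5168,.145),(.5163,.1478)]:print(pt[0]*.93358+pt[1]*.35837)
from h import *
w=V('w4');print(w.pt(375,262),w.pt(372,270))
P=w.cloud(); m=(abs(P[...,2]-.109)<.003); m[310:]=0; q=P[m]
# fit lid outline via extents perpendicular dirs from points
s=q@np.array([.93358,.35837,0]); l=q@np.array([-.35837,.93358,0])
print('s max',np.percentile(s,[.5,99.7]),'l max',np.percentile(l,[.3,99.7]),np.median(q[:,2]))
E
```

```text
[0.53365507 0.08600708] [ 0.00021524 -0.00038492  0.00023876]
[0.53702103 0.08345327 0.08383732]
0.5328997889999999
0.5335825099999999
0.534437794
0.5349744399999999
[0.51857    0.15484951 0.10956712] [0.5187787  0.14938094 0.11000603]
s max [0.50047945 0.56812123] l max [-0.07405398 -0.00901581] 0.10918463325992703
```

```bash
python3 -m creep '[[[0,0.07,-0.02],0,0],[[0,0.14,-0.04],0,0],[[0,0.21,-0.057],0,0],[[0,0.28,-0.072],0,0],[[0,0.35,-0.081],0,0],[[0,0.42,-0.09],0,0],[[0,0.49,-0.094],0,0],[[0,0.56,-0.096],0,0],[[0,0.56,-0.096],0,0]]'
python3 - <<'E'
from h import *
o=obs();print(o['ee_pos'],o['eef_rot'],o['force'],o['moment'],o['grip_width'])
grab('scene','s5');V('s5').crop(180,220,340,340,5,'s5c')
E
```

```text
time_s: 6.9
ee_pos: [0.5148, 0.149, 0.1663]
eef_rot: [3.141, 0.0, 1.938]
force: [1.3, -1.0, 4.3]
grip_width: 0.0109
[0.51479612 0.14903944 0.16632134] [3.14096290e+00 1.20686453e-04 1.93787296e+00] [ 1.31196735 -0.97385729  4.33419122] [-0.3570368  -0.26449743 -0.06521053] 0.010920512217406907
```

View pics/s5c.png

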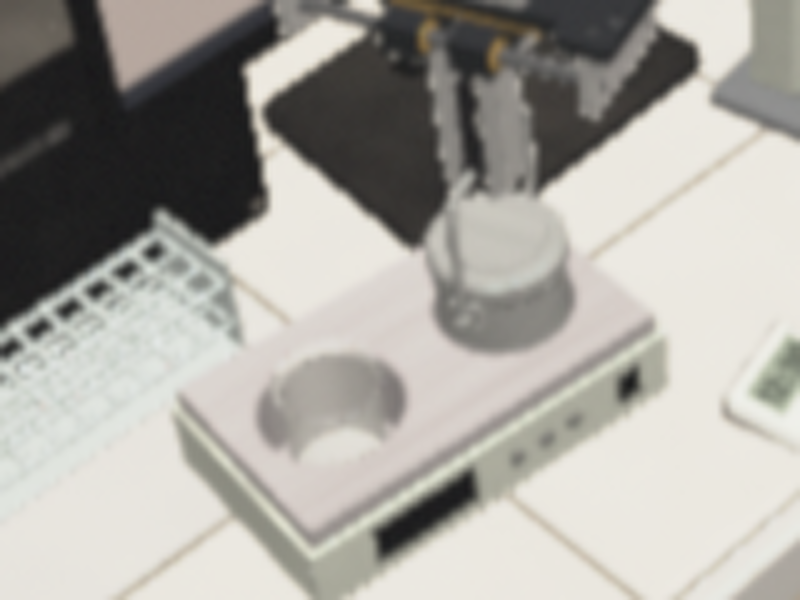

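```bash
python3 -m creep '[[[0,0,-0.02],0,0],[[0,0,-0.04],0,0],[[0,0,-0.06],0,0],[[0,0,-0.09],0,0],[[0,0,-0.12],0,0],[[0,0,-0.16],0,0],[[0,0,-0.2],0,0],[[0,0,-0.2],0,0],[[0,0,-0.2],0,0]]' 40
python3 - <<'E'
from h import *
o=obs();print(o['ee_pos'],o['eef_rot'],o['force'],o['moment'],o['grip_width'])
grab('scene','s6');V('s6').crop(180,220,340,340,5,'s6c')
E
```

```text
time_s: 7.85
ee_pos: [0.5143, 0.1489, 0.1762]
eef_rot: [3.141, -0.0, 1.938]
force: [0.9, -0.2, -6.1]
grip_width: 0.0107
[0.51431081 0.14890993 0.17620096] [ 3.14149220e+00 -2.45284045e-05  1.93779303e+00] [ 0.91025443 -0.21038673 -6.08964176] [ 0.06770157 -0.07851888  0.02458497] 0.010742488574914477
```

View pics/s6c.png

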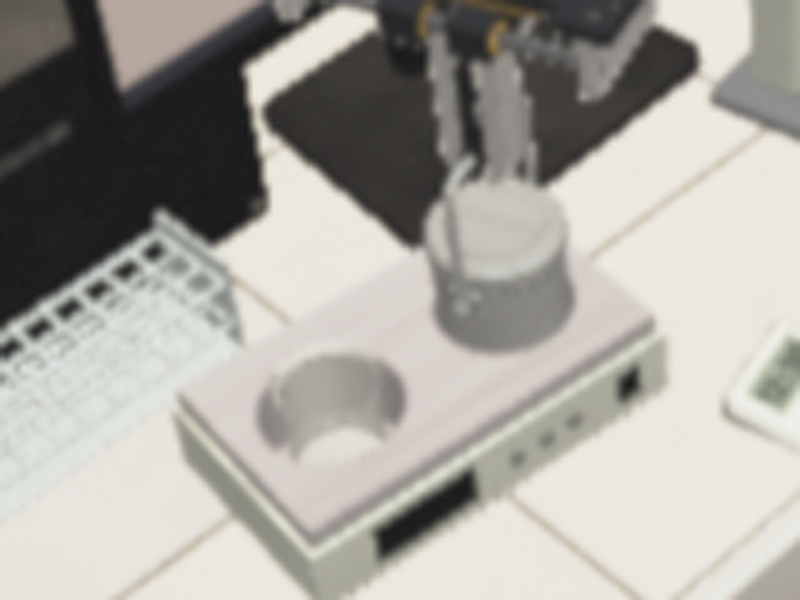

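```bash
python3 -m creep '[[[0,0,-0.04],0,0],[[0,0,-0.1],0,0],[[0,0,-0.18],0,0],[[0,0,-0.26],0,0],[[0,0,-0.34],0,0],[[0,0,-0.42],0,0],[[0,0,-0.5],0,0],[[0,0,-0.58],0,0],[[0,0,-0.66],0,0],[[0,0,-0.74],0,0],[[0,0,-0.82],0,0],[[0,0,-0.9],0,0]]'
python3 -m creep '[[[0,0,-0.1],0,0],[[0,0,-0.2],0,0],[[0,0,-0.3],0,0],[[0,0,-0.4],0,0],[[0,0,-0.52],0,0],[[0,0,-0.64],0,0],[[0,0,-0.76],0,0],[[0,0,-0.88],0,0],[[0,0,-0.98],0,0],[[0,0,-1.05],0,0],[[0,0,-1.1],0,0],[[0,0,-1.1],0,0]]'
python3 - <<'E'
from h import *
o=obs();print(o['ee_pos'],o['eef_rot'],o['force'],o['moment'],o['grip_width'])
grab('scene','s7');V('s7').crop(180,200,340,320,5,'s7c');grab('top','t7');grab('wrist','w7')
E
```

```text
time_s: 9.1
ee_pos: [0.5143, 0.1489, 0.2215]
eef_rot: [-3.142, 0.0, 1.938]
force: [0.1, -0.0, -7.1]
grip_width: 0.0108
time_s: 10.3
ee_pos: [0.5144, 0.1489, 0.2764]
eef_rot: [3.141, 0.0, 1.938]
force: [0.2, 0.1, -7.1]
grip_width: 0.0113
[0.51435471 0.14891118 0.27642323] [3.14126346e+00 6.30513284e-05 1.93785439e+00] [ 0.2271375   0.07510818 -7.08297645] [-0.01108984 -0.08942648 -0.01913117] 0.011300212017977035
```

View pics/s7c.png

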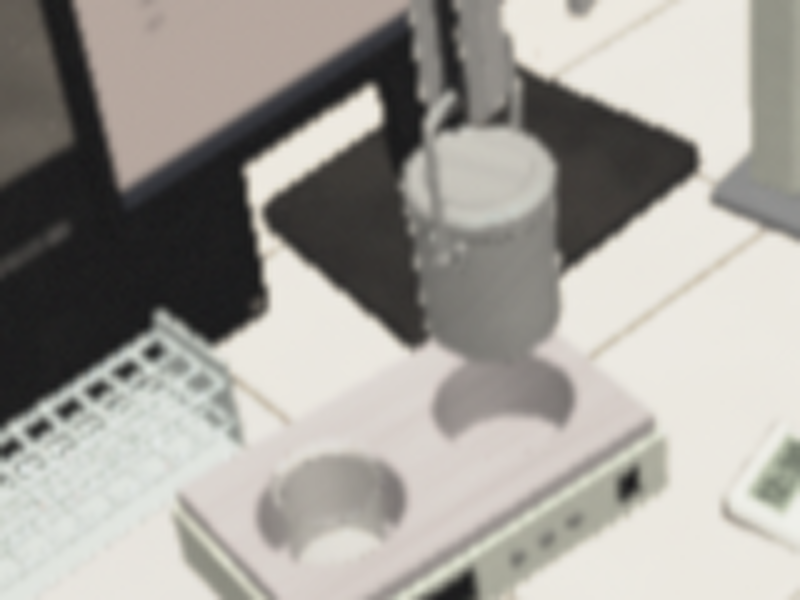

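View pics/t7.png

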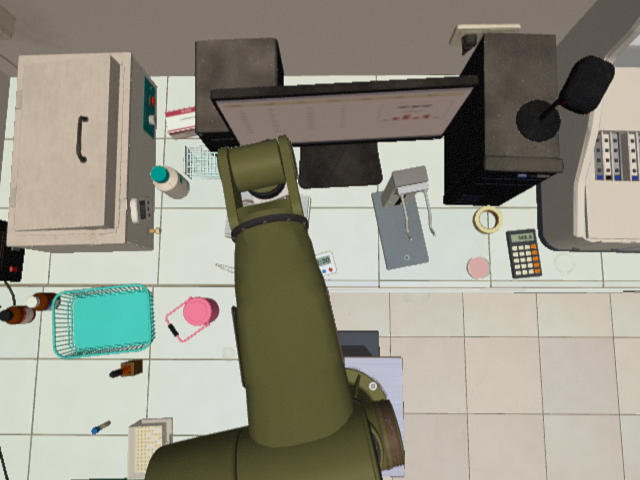

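View pics/w7.png

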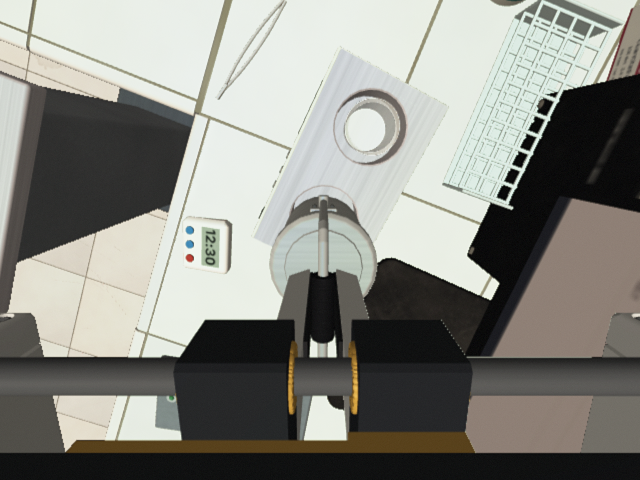

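```bash
python3 - <<'E'
from h import *
V('top0').crop(380,170,445,235,10,'p1'); V('scene0').crop(325,145,400,205,10,'p2'); V('scene0').crop(315,215,410,270,8,'p3')
E
```

```text
(no output)
```

View pics/p1.png

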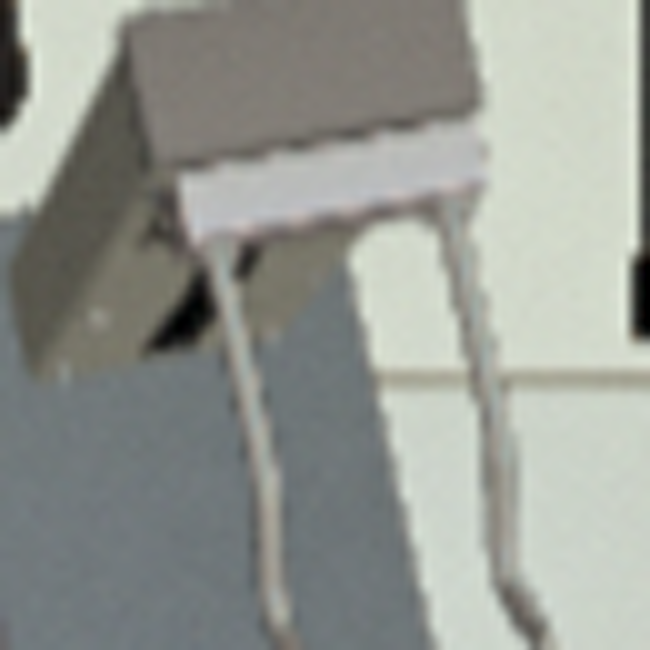

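View pics/p2.png

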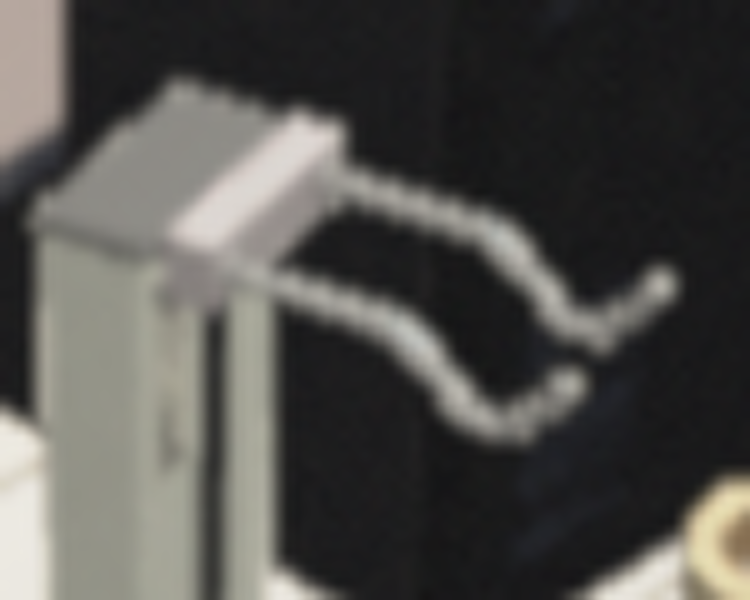

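```bash
python3 - <<'E'
from h import *
from scipy.optimize import least_squares
np.set_printoptions(precision=4,suppress=True)
t=V('top0');s=V('scene0')
c2=lambda x,y:(365+x/5-.4,160+y/5-.4)
p2=lambda x,y:(325+x/10-.45,145+y/10-.45)
F=[(t,c2(230,390),(-.021,.026,.254)),(t,c2(346,371),(-.021,-.026,.254)),
(t,c2(35,165),(.148,.058,.015)),(t,c2(110,548),(-.068,.058,.015)),(t,c2(318,505),(-.068,-.058,.015)),
(s,p2(573,385),(-.021,.026,.254)),(s,p2(660,283),(-.021,-.026,.254)),(s,p2(500,415),(-.0,.026,.234)),(s,p2(592,330),(-.0,-.026,.234)),
(t,c2(208,487),None)]
def W(p,q):
    c,sn=np.cos(p[2]),np.sin(p[2]); return np.array([p[0]+c*q[0]-sn*q[1],p[1]+sn*q[0]+c*q[1],q[2]])
def res(p,F): return np.concatenate([np.subtract(v.proj(W(p,q)),uv) for v,uv,q in F if q])
for FF in (F,F[:5],F[5:9]):
    r=least_squares(res,[.459,-.165,.18],args=(FF,),loss='soft_l1');print(r.x[:2],np.degrees(r.x[2])); print(r.fun.reshape(-1,2).T.round(1))
p2pt=s
print(s.pt(382,183,0),s.pt(391,173,0))
E
```

```text
[ 0.4581 -0.1648] 10.26238299011104
[[ 0.   0.3 -0.4 -0.   0.9 -0.7  0.1 -1.  -0.7]
 [ 0.8  0.4 -0.7  0.4  1.3 -0.7 -0.1  0.2 -0.8]]
[ 0.4593 -0.1645] 10.320461533354669
[[-0.1  0.1 -0.6 -0.1  0.8]
 [ 0.3 -0.2 -1.1 -0.1  0.8]]
[ 0.456  -0.1644] 11.090737673206178
[[ 0.1  0.6 -0.4 -0.3]
 [-0.3  0.1  0.7 -0.5]]
[ 0.4309 -0.1441  0.2523] [ 0.4401 -0.1929  0.2546]
```

```bash
python3 - <<'E'
from h import *
go(.37,.02,.28,105); go(.36,-.183,.28,100.4)
E
```

```text
units [-1.371 -3.617 -0.081] twist(tool z) 0.754
units [-5.089 -5.261 -0.08 ] twist(tool z) 1.329
```

```bash
python3 -m creep '[[[-0.01,-0.03,0],0,0],[[-0.04,-0.1,0],0,0],[[-0.08,-0.22,-0.02],0.05,0],[[-0.14,-0.38,-0.04],0.1,0],[[-0.22,-0.58,-0.06],0.15,0],[[-0.31,-0.81,-0.08],0.2,0],[[-0.4,-1.05,-0.08],0.25,0],[[-0.49,-1.29,-0.08],0.3,0],[[-0.58,-1.53,-0.08],0.35,0],[[-0.67,-1.77,-0.08],0.4,0],[[-0.76,-2.01,-0.08],0.45,0],[[-0.85,-2.25,-0.08],0.5,0]]'
python3 -m creep '[[[-0.09,-0.24,0],0.05,0],[[-0.18,-0.48,0],0.1,0],[[-0.27,-0.7,0],0.15,0],[[-0.37,-0.9,0],0.2,0],[[-0.48,-1.07,0],0.25,0],[[-0.6,-1.2,0],0.3,0],[[-0.75,-1.31,0],0.35,0],[[-0.93,-1.41,0],0.4,0],[[-1.13,-1.5,0],0.45,0],[[-1.35,-1.59,0],0.5,0],[[-1.58,-1.68,0],0.55,0],[[-1.81,-1.77,0],0.6,0]]'
python3 - <<'E'
from h import *
o=obs();print(o['ee_pos'],o['eef_rot'],o['force'],o['moment'],o['grip_width']); go(.36,-.183,.278,100.4)
E
```

```text
time_s: 11.65
ee_pos: [0.4238, 0.0682, 0.2802]
eef_rot: [3.141, 0.0, 1.867]
force: [0.1, 0.2, -6.8]
grip_width: 0.0111
time_s: 12.85
ee_pos: [0.3664, -0.0447, 0.2801]
eef_rot: [-3.141, 0.0, 1.783]
force: [1.6, 0.5, -7.7]
grip_width: 0.0109
[ 0.36638398 -0.04468991  0.28010284] [-3.14142007e+00  2.27871120e-05  1.78349322e+00] [ 1.64173959  0.51897965 -7.66862938] [-0.00114791 -0.04573681  0.00098258] 0.010948103238961313
units [-2.677 -0.709  0.042] twist(tool z) 0.223
```

```bash
python3 -m creep '[[[-0.22,-0.08,0],0.03,0],[[-0.45,-0.15,0],0.06,0],[[-0.68,-0.22,0],0.1,0],[[-0.91,-0.29,0],0.13,0],[[-1.14,-0.36,0],0.16,0],[[-1.37,-0.42,0],0.2,0],[[-1.6,-0.48,0],0.22,0],[[-1.83,-0.54,0],0.22,0],[[-2.06,-0.59,0],0.22,0],[[-2.27,-0.63,0],0.22,0],[[-2.44,-0.67,0],0.22,0],[[-2.56,-0.69,0],0.22,0]]'
python3 -m creep '[[[-0.07,-0.02,0.02],0,0],[[-0.11,-0.02,0.04],0,0],[[-0.12,-0.02,0.04],0,0],[[-0.12,-0.02,0.04],0,0],[[-0.12,-0.02,0.04],0,0]]'
python3 - <<'E'
from h import *
o=obs();print(o['ee_pos'],o['eef_rot'],o['force'],o['moment'],o['grip_width']); go(.36,-.183,.275,100.4)
for n in('scene','top','wrist'): grab(n,n+'8')
V('scene8').crop(300,130,420,270,4,'s8c');V('top8').crop(360,150,450,290,4,'t8c')
E
```

```text
time_s: 14.05
ee_pos: [0.3598, -0.1768, 0.2801]
eef_rot: [-3.141, -0.0, 1.753]
force: [-0.2, 0.2, -6.8]
grip_width: 0.0107
time_s: 14.55
ee_pos: [0.36, -0.1819, 0.2782]
eef_rot: [3.142, -0.0, 1.754]
force: [0.3, 0.2, -6.3]
grip_width: 0.0107
[ 0.35997662 -0.18185882  0.27819163] [ 3.14153835e+00 -2.95475022e-05  1.75388886e+00] [ 0.25086837  0.22889616 -6.26692413] [-0.01878945 -0.10198062  0.02938175] 0.010676346946863065
units [-0.023 -0.004  0.064] twist(tool z) 0.011
```

View pics/scene8.png

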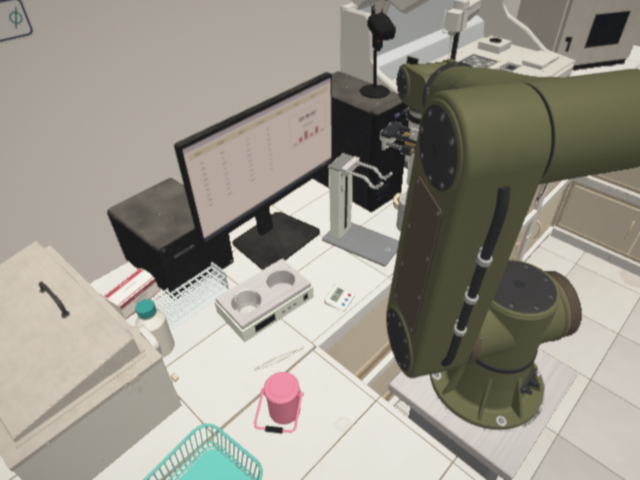

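View pics/t8c.png

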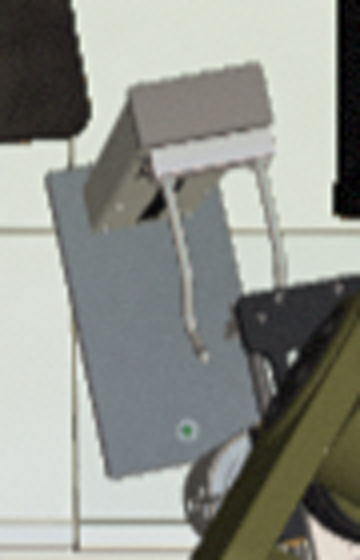

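View pics/wrist8.png

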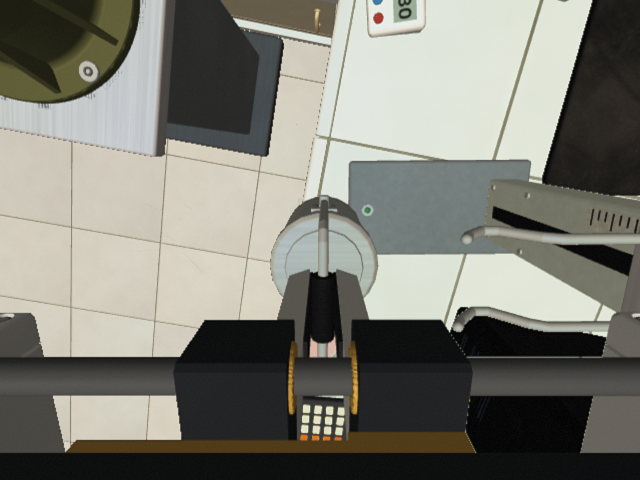

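```bash
python3 - <<'E'
from h import *
np.set_printoptions(precision=4,suppress=True)
w=V('wrist8'); w.crop(440,220,640,340,4,'w8c')
o=obs();T=pose(o)
tl=lambda p:T[:3,:3].T@(p-T[:3,3])
for uv in [(467,238),(462,318)]: 
    p=w.ray(*uv,.254); print('tip',p,tl(p),w.pt(*uv))
# straight part of the prongs, top .258 → centre .255
for uv in [(560,237),(630,237),(560,325),(630,325)]: print(uv,tl(w.ray(*uv,.255)), w.pt(*uv))
print('sleeve',tl(w.pt(323,290)),tl(w.pt(323,240)))
m=(w.img.sum(-1)<120);
E
```

```text
tip [ 0.4311 -0.1413  0.254 ] [0.027  0.0774 0.0242] [ 0.4302 -0.141   0.256 ]
tip [ 0.4417 -0.1875  0.254 ] [-0.0204  0.0794  0.0242] [ 0.4443 -0.1897  0.249 ]
(560, 237) [0.0278 0.1267 0.0232] [ 0.4786 -0.1314  0.2563]
(630, 237) [0.0278 0.1642 0.0232] [ 0.5142 -0.1245  0.2573]
(560, 325) [-0.0242  0.1355  0.0232] [ 0.4963 -0.1805  0.2566]
(630, 325) [-0.0242  0.1756  0.0233] [ 0.4244 -0.1351  0.3633]
sleeve [ 0.0097 -0.0003 -0.0062] [ 0.0327 -0.0003 -0.0012]
```

View pics/w8c.png

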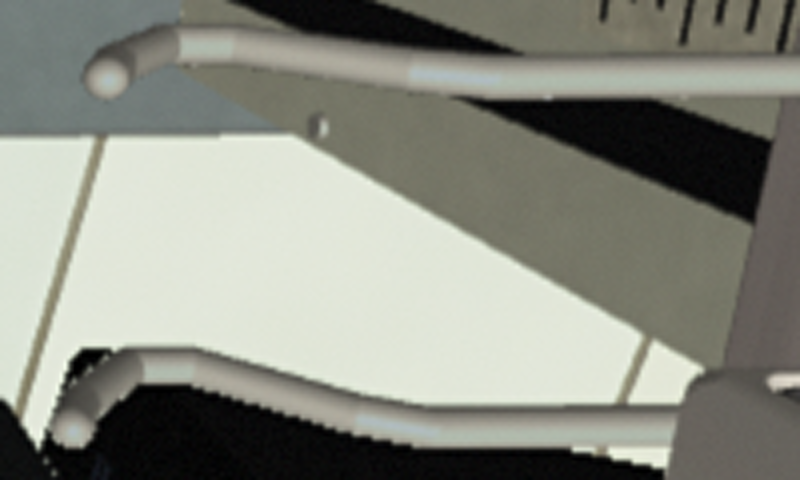

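```bash
python3 -m creep '[[[0,0.02,0.03],0,0],[[0,0.07,0.06],0,0],[[0,0.15,0.09],0,0],[[0,0.25,0.1],0,0],[[0,0.35,0.1],0,0],[[0,0.45,0.1],0,0],[[0,0.55,0.1],0,0],[[0,0.65,0.1],0,0],[[0,0.75,0.1],0,0],[[0,0.83,0.1],0,0],[[0,0.88,0.1],0,0],[[0,0.9,0.1],0,0]]'
python3 - <<'E'
from h import *
o=obs();print(o['ee_pos'],o['eef_rot'],o['force'],o['moment'],o['grip_width'])
grab('wrist','w9')
E
```

```text
time_s: 15.9
ee_pos: [0.4044, -0.1738, 0.2731]
eef_rot: [-3.142, -0.0, 1.754]
force: [-0.9, 1.0, -7.2]
grip_width: 0.011
[ 0.40438372 -0.17382704  0.27309864] [-3.14151208e+00 -9.76276787e-05  1.75363831e+00] [-0.85634285  0.98575291 -7.21825168] [ 0.01310459 -0.12953567 -0.00791737] 0.010998326808741464
```

View pics/w9.png

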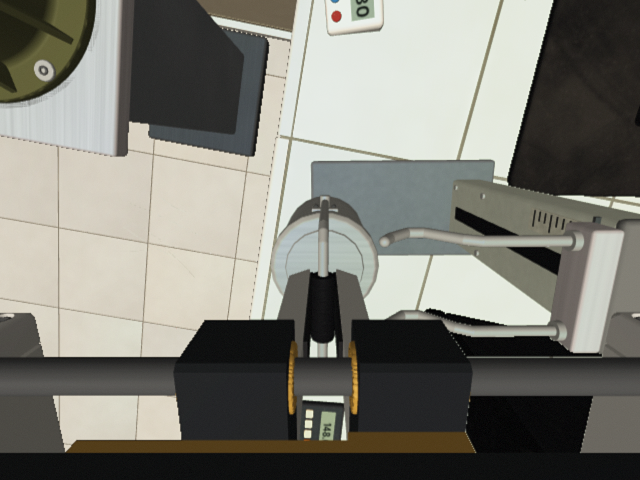

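```bash
python3 -m creep '[[[0,0.03,0],0,0],[[0,0.1,0],0,0],[[0,0.2,0],0,0],[[0,0.32,0],0,0],[[0,0.44,0],0,0],[[0,0.56,0],0,0],[[0,0.68,0],0,0],[[0,0.8,0],0,0],[[0,0.92,0],0,0],[[0,1.02,0],0,0],[[0,1.07,0],0,0],[[0,1.08,0],0,0]]'
python3 -m creep '[[[0,0,0],0,0],[[0,0,0],0,0],[[0,0,0],0,0]]'
python3 - <<'E'
from h import *
o=obs();print(o['ee_pos'],o['eef_rot'],o['force'],o['moment'],o['grip_width'])
grab('wrist','w10');grab('top','t10');grab('scene','s10')
V('s10').crop(300,130,420,270,4,'s10c');V('top8').crop(360,150,450,290,4,'t8c');V('w10').crop(240,160,480,350,3.2,'w10c')
E
```

```text
time_s: 17.15
ee_pos: [0.4575, -0.164, 0.2731]
eef_rot: [-3.141, -0.0, 1.754]
force: [-0.0, -0.6, -6.5]
grip_width: 0.0111
time_s: 17.45
ee_pos: [0.4572, -0.1641, 0.2732]
eef_rot: [3.142, 0.0, 1.753]
force: [0.5, -0.7, -6.9]
grip_width: 0.0106
[ 0.45718985 -0.16413221  0.27322291] [3.14150981e+00 6.93927227e-05 1.75336354e+00] [ 0.49226001 -0.73573937 -6.92922628] [ 0.01736696 -0.14072827  0.00451881] 0.010596201175854414
```

View pics/w10c.png

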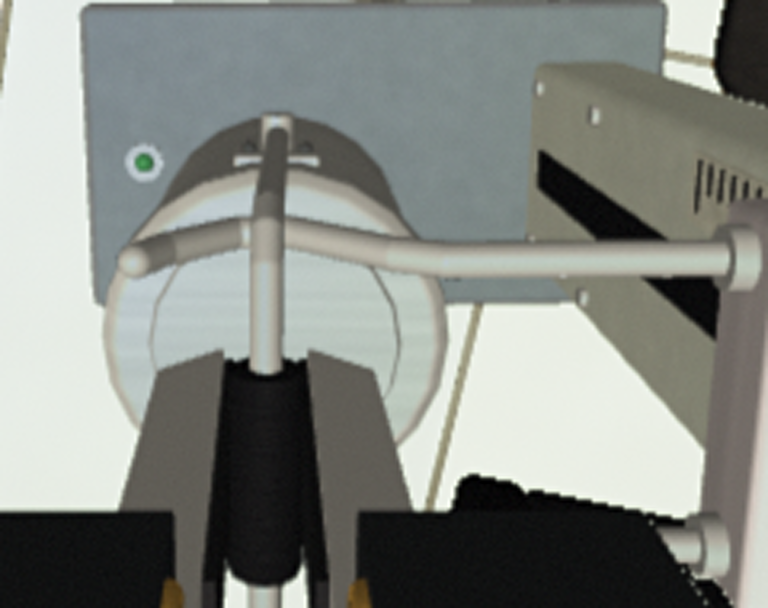

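View pics/s10c.png

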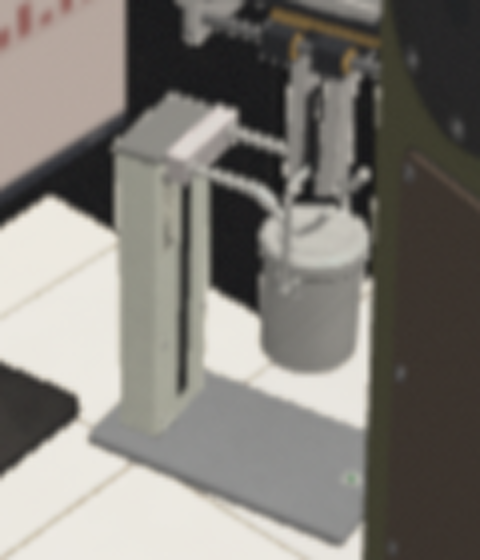

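View pics/t10.png

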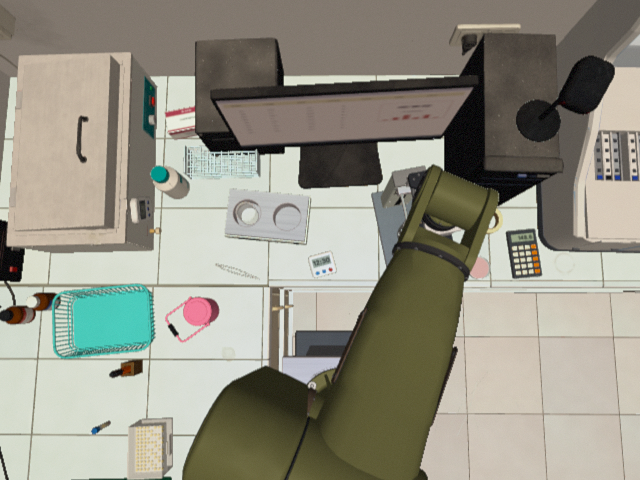

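```bash
python3 -m creep '[[[0,0,0.03],0,0],[[0,0,0.09],0,0],[[0,0,0.16],0,0],[[0,0,0.23],0,0],[[0,0,0.3],0,0],[[0,0,0.37],0,0],[[0,0,0.43],0,0],[[0,0,0.48],0,0],[[0,0,0.52],0,0],[[0,0,0.55],0,0],[[0,0,0.57],0,0],[[0,0,0.58],0,0]]'
python3 - <<'E'
from h import *
o=obs();print(o['ee_pos'],o['eef_rot'],o['force'],o['moment'],o['grip_width'])
grab('wrist','w11');V('w11').crop(240,160,480,350,3.2,'w11c')
E
```

```text
time_s: 18.8
ee_pos: [0.4573, -0.1641, 0.2441]
eef_rot: [3.141, 0.0, 1.754]
force: [0.1, -0.3, -7.6]
grip_width: 0.0107
[ 0.45733111 -0.1640887   0.24413779] [3.14147685e+00 4.20168597e-05 1.75355911e+00] [ 0.06600751 -0.34378964 -7.61570467] [ 0.05253511 -0.12279145 -0.06468362] 0.010744527516068697
```

View pics/w11c.png

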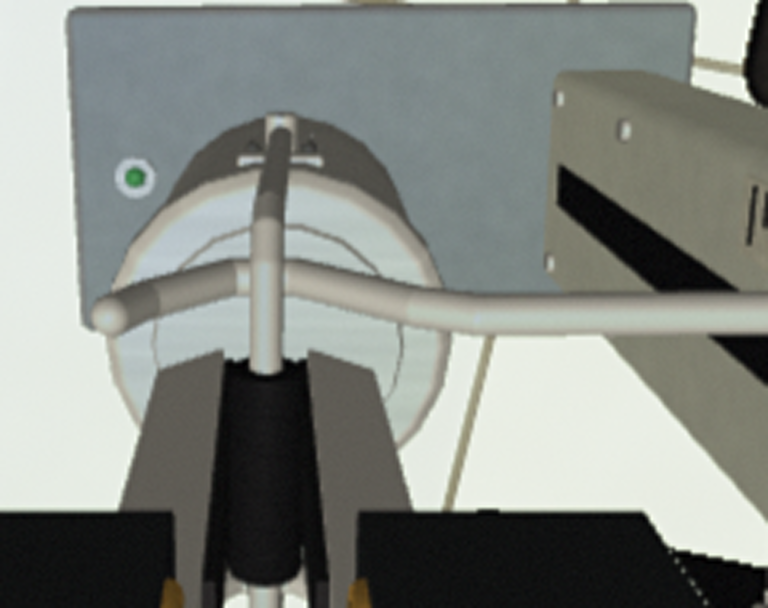

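```bash
python3 -m creep '[[[0,0,0.02],0,0],[[0,0,0.04],0,0],[[0,0,0.06],0,0],[[0,0,0.08],0,0],[[0,0,0.1],0,0],[[0,0,0.12],0,0],[[0,0,0.14],0,0],[[0,0,0.16],0,0],[[0,0,0.18],0,0],[[0,0,0.2],0,0],[[0,0,0.22],0,0],[[0,0,0.24],0,0]]'
python3 - <<'E'
from h import *
o=obs();print(o['ee_pos'],o['force'],o['moment'])
E
```

```text
time_s: 20.05
ee_pos: [0.4573, -0.1641, 0.2322]
eef_rot: [3.141, 0.0, 1.754]
force: [0.2, 0.4, -5.7]
grip_width: 0.0106
[ 0.45732471 -0.16408174  0.23215438] [ 0.22745462  0.42394967 -5.65239188] [ 0.03244457 -0.08648072  0.01188412]
```

```bash
python3 -m creep '[[[0,0,0.02],0,0],[[0,0,0.05],0,0],[[0,0,0.08],0,0],[[0,0,0.11],0,0],[[0,0,0.14],0,0],[[0,0,0.17],0,0],[[0,0,0.2],0,0],[[0,0,0.23],0,0],[[0,0,0.26],0,0],[[0,0,0.29],0,0],[[0,0,0.31],0,0],[[0,0,0.32],0,0]]'
python3 - <<'E'
from h import *
o=obs();print(o['ee_pos'],o['force'],o['moment'])
grab('wrist','w12');V('w12').crop(240,160,480,350,3.2,'w12c');grab('scene','s12');V('s12').crop(300,130,420,270,4,'s12c')
E
```

```text
time_s: 21.25
ee_pos: [0.4573, -0.1641, 0.2161]
eef_rot: [3.141, 0.0, 1.754]
force: [-0.0, -0.3, -2.9]
grip_width: 0.0107
[ 0.45733935 -0.16409157  0.21613727] [-0.01750328 -0.32558302 -2.93666887] [ 0.04569187 -0.09976241  0.00361384]
```

View pics/w12c.png

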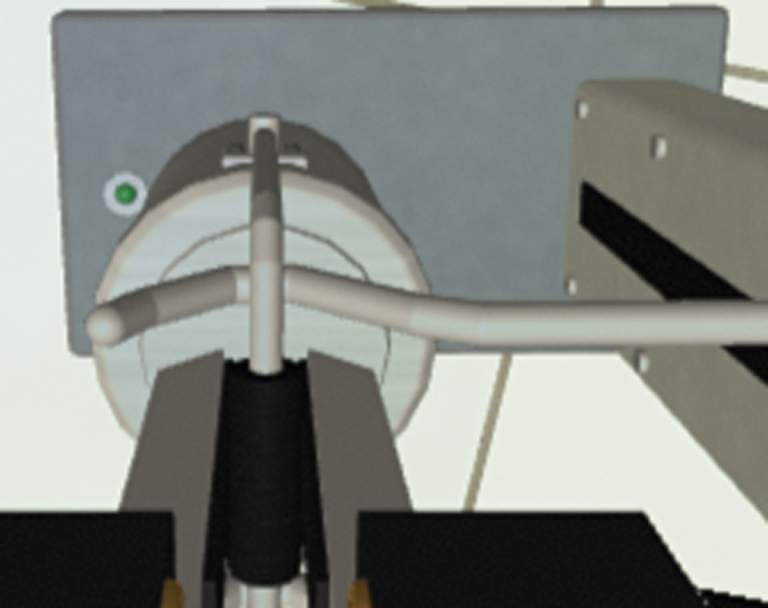

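View pics/s12c.png

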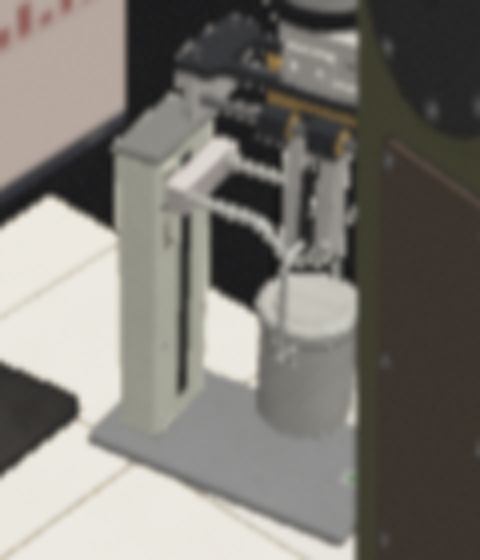

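```bash
python3 -m creep '[[[0,0,0.02],0,0],[[0,0,0.04],0,0],[[0,0,0.06],0,0],[[0,0,0.09],0,0],[[0,0,0.12],0,0],[[0,0,0.15],0,0],[[0,0,0.18],0,0],[[0,0,0.21],0,0],[[0,0,0.24],0,0],[[0,0,0.26],0,0],[[0,0,0.28],0,0],[[0,0,0.28],0,0]]'
python3 - <<'E'
from h import *
z=[]
for i in range(8):
    vision.camera('wrist'); o=obs(); z.append(o['force'])
z=np.array(z);print(o['ee_pos'],z.mean(0),z.std(0),o['time_s'])
E
```

```text
time_s: 22.55
ee_pos: [0.4573, -0.1641, 0.2021]
eef_rot: [3.142, 0.0, 1.753]
force: [-0.4, -1.1, -0.3]
grip_width: 0.0108
[ 0.45731769 -0.16410073  0.2021937 ] [-0.23309623  0.26443436  0.07450599] [0.30346248 0.52497107 0.31133276] 22.95
```

```bash
python3 -m creep '[[[0,0,0],0,0],[[0,0,0],0,0],[[0,0,0],0,0.1],[[0,0,0],0,0.12],[[0,0,0],0,0.13],[[0,0,0],0,0.14],[[0,0,0],0,0.15],[[0,0,0],0,0.17],[[0,0,0],0,0.2],[[0,0,0],0,0.24],[[0,0,0],0,0.28],[[0,0,0],0,0.3]]' 3
python3 - <<'E'
from h import *
z=[]
grab('wrist','w13');grab('scene','s13')
V('w13').crop(240,160,480,350,3.2,'w13c');V('s13').crop(300,130,420,270,4,'s13c')
o=obs();print(o['ee_pos'],o['force'],o['time_s'],o['grip_width'])
E
```

```text
time_s: 24.15
ee_pos: [0.4573, -0.1641, 0.2022]
eef_rot: [-3.142, -0.0, 1.754]
force: [-0.3, 0.8, -0.3]
grip_width: 0.0275
[ 0.4572779  -0.16407892  0.20215309] [ 0.00809974  0.0704836  -0.46458861] 24.25 0.027787824121185502
```

View pics/w13c.png

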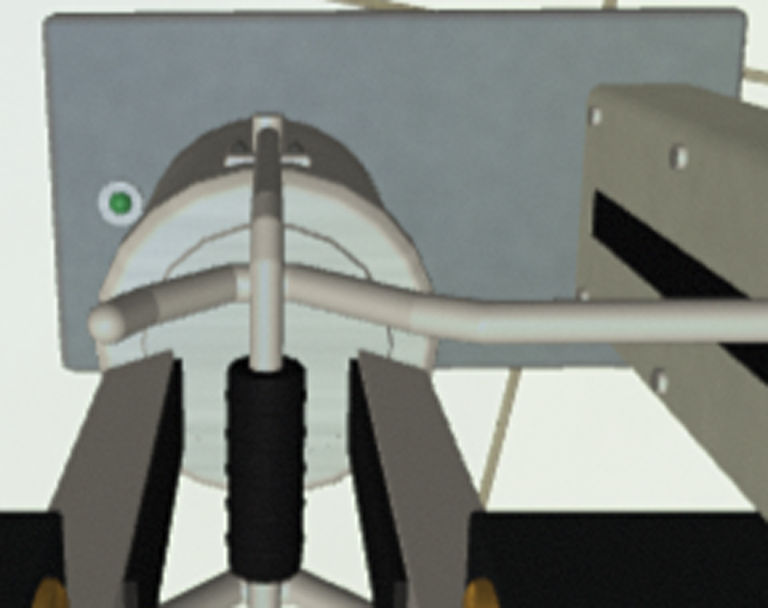

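View pics/s13c.png

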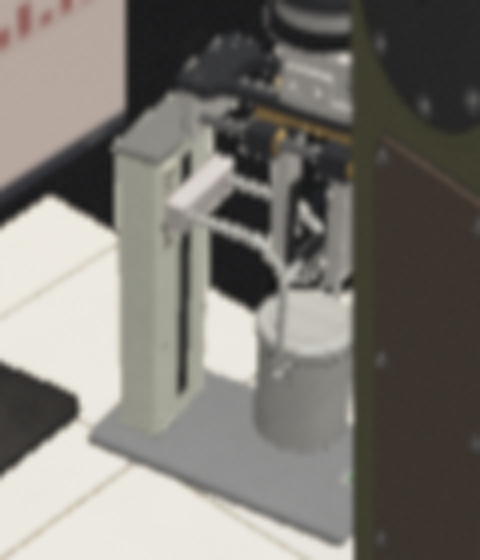

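```bash
python3 -m creep '[[[0,0,-0.03],0,0.3],[[0,0,-0.08],0,0.3],[[0,0,-0.15],0,0.3],[[0,0,-0.25],0,0.3],[[0,0,-0.4],0,0.3],[[0,0,-0.6],0,0.3],[[0,0,-0.85],0,0.3],[[0,0,-1.15],0,0.3],[[0,0,-1.5],0,0.3],[[0,0,-1.9],0,0.3],[[0,0,-2.2],0,0.3],[[0,0,-2.4],0,0.3]]'
python3 -m creep '[[[0,-0.1,-0.2],0,0.3],[[0,-0.3,-0.4],0,0.3],[[0,-0.6,-0.4],0,0.3],[[0,-0.9,-0.4],0,0.3],[[0,-1.2,-0.4],0,0.3],[[0,-1.4,-0.4],0,0.3],[[0,-1.5,-0.4],0,0.3],[[0,-1.5,-0.4],0,0.3]]'
python3 - <<'E'
from h import *
for n in ('wrist','scene','top'): grab(n,n+'14')
V('scene14').crop(300,130,420,270,4,'s14c')
o=obs();print(o['ee_pos'],o['force'],o['time_s'],o['grip_width'])
E
```

```text
time_s: 25.45
ee_pos: [0.4574, -0.1641, 0.3242]
eef_rot: [3.14, 0.001, 1.753]
force: [-0.5, -0.1, 0.1]
grip_width: 0.028
time_s: 26.25
ee_pos: [0.3831, -0.1779, 0.3424]
eef_rot: [3.141, 0.0, 1.753]
force: [0.3, -0.8, 0.2]
grip_width: 0.0281
[ 0.3837932  -0.17767079  0.34207969] [-0.3210585   0.83732711 -0.94405569] 26.4 0.02792294783442621
```

View pics/wrist14.png

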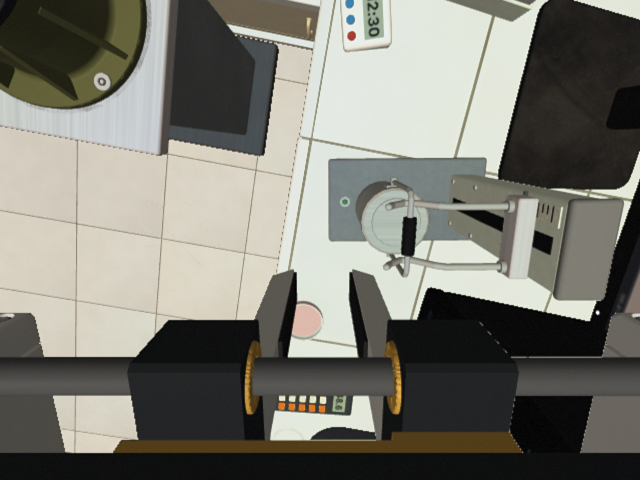

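View pics/scene14.png

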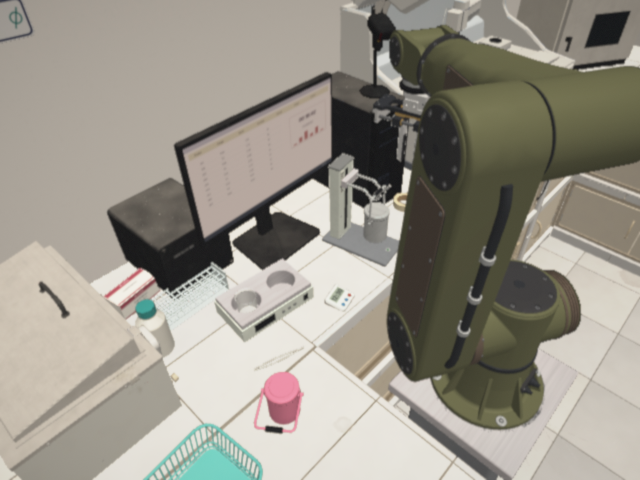

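View pics/s14c.png

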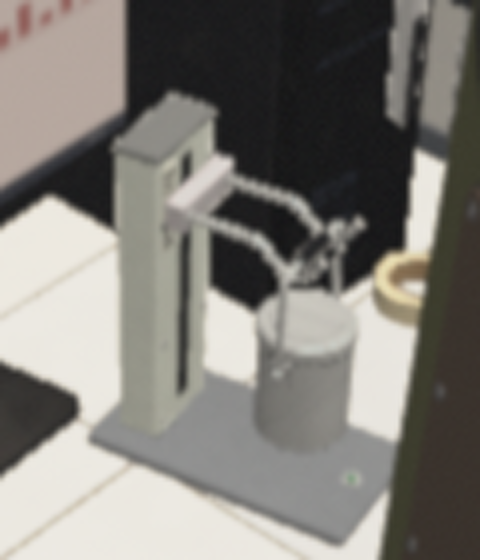

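```bash
python3 - <<'E'
from h import *
np.set_printoptions(precision=4,suppress=True)
w=V('wrist14');P=w.cloud();m=(abs(P[...,2]-.145)<.012);m[:180]=0;m[265:]=0;m[:,:355]=0;m[:,440:]=0
q=P[m];A=np.c_[q[:,:2],np.ones(len(q))];c,*_=np.linalg.lstsq(A,q[:,2],rcond=None);print(len(q),q.mean(0),'tilt deg',np.degrees(np.hypot(*c[:2])))
print('sleeve',w.pt(409,236))
o=obs();print(o['force'],o['joint_vel'],o['time_s'])
ctrl.hand_in()
E
```

```text
2790 [ 0.4515 -0.1655  0.1434] tilt deg 0.8118751839542809
sleeve [ 0.456  -0.1647  0.207 ]
[-0.3211  0.8373 -0.9441] [ 0.0032  0.0054 -0.0004 -0.0009 -0.0002 -0.0006] 26.4
the job is handed in; nothing more can be done
```

The pot is hanging by its bail in both prongs of the weigher hook. The gripper is clear, and I handed the job in at about 26 s of the 72 s.

- **Bail:** I pinched it at the sleeve and swung it up to about 90°, with the pot still down in its well. My first estimate of the arc was slightly low, so the bail was briefly pressed down with about 13 N at around 70°. I corrected the path by 1.5 mm and carried on.
- **Lift and hang:** I drew the pot straight up with only about 1 N of sideways force. It weighed about 7 N. I brought it in over the prong tips from the front and lowered it onto the hook at 10 to 15 mm/s.
- **Release:** I let go when the force on the tool averaged 0.07 N, with an uncertainty of about 0.1 N. The hook had then gone down about 38 mm, worked out from the arm's height and the weight, so well short of 55 mm.

**Last checks:**
- The bail wire lies in the trough of both prongs.
- The lid measures 0.8° off level, at a height of 0.143 m.
- The sleeve top is at 0.207 m, which agrees with the height at which I released it.
- The other objects that the cameras could still see appear where they were.

No final check failed or disagreed. I did not measure the hook's speed or its slide directly.

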